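Isolate the tint carousel, bring the yellow bottle to the front and hold it

ROBOT

A 6-joint arm with a two-finger parallel gripper is mounted at the origin on the work surface. World frame = base frame: x ahead of the robot, y to its left, z up, the work surface at z = 0. Lengths are in m, angles in rad, forces in N, time in s.
With the tool pointing down it reaches from about 0.35 to 0.875 m from the base axis. Payload 4.2 kg.
Tool frame: the origin (TCP) lies on the centre line of the jaws, within the pads' length; the fingertips stand 14 mm ahead of it and the grasp point (between the pads) lies 5 mm behind it; z points along the fingers, y is the line along which they close (so a half turn about z gives the same grasp; the last joint's range is limited). The gripper opens to 87 mm and grips with 3 to 60 N. Pads are 19 mm wide; open, the fingers measure 117 mm over their backs; the gripper's body (75 mm by 190 mm) begins 51 mm behind the grasp point.
Start: joints at [1.392, 0.385, 0.008, 0, -1.194, -0.259], TCP at [0.265, 0.566, 0.237] pointing down, gripper open.
Joint ranges: [-3.14, 3.14], [-1.21, 2.06], [-1.07, 1.41], [-3.16, 2.05], [-2.99, -0.16], [-3.1, 3.1]. Speed limits (rad/s): [2.79, 2.79, 3.14, 3.14, 3.14, 3.14].

INTERFACE

Orientations are given as a 3x3 rotation matrix whose columns are the frame's x, y, z axes.
In Python, from workcell import sensors, viewer, order gives the robot as it stands.
- The arm moves only by the shell command python3 -m pendant 'ROWS' [OPENING]. ROWS is JSON, a list of rows, each a list of 2 entries, a list of its own where there are three numbers: the shift along the tool's x, y, z in cm, then the turn, a rotation vector about the tool's x, y, z in degrees. In form: [[[x, y, z], [ax, ay, az]], ...]. A call has 1 to 10 rows; each row shifts and turns the commanded pose from where the row before left it, along the tool's axes as they then stand; what a row does not reach is not made up. A row lasts 1/8 s, in which the tool goes at most 62.5 mm and 10.7 degrees, less where a joint would pass 70% of its speed; a pose out of reach is approached as far as the arm can. A call is refused whole if a number of a shift passes 6.25 or a number of a turn 10.7, either way. A call with a gripper value outside its range is refused whole. OPENING is the finger opening in cm, from 0 to 8.7, set as the call begins (- or left out, the last holds). The fingers move at their own pace and stop on an object; the grip force is fixed at half the most. Time passes only in rows, so rows that do not move let the fingers close. It gives the time, the measured TCP pose, the force, the opening and the grip force at its end, in the units of the state.
- sensors.sense(): the state, without advancing time (a new reading comes with each control period).
- viewer.capture(name): name is "side" or "top"; returns the picture (420x560x3 uint8, red, green, blue); there is no depth.
- viewer.camera_params(name): a dict with "fx", "fy", "cx", "cy" (pixels), "world_from_camera" (4x4, takes a point from camera to world coordinates). Camera axes: x right, y down, z forward; pixel columns grow to the right and rows downward; lengths in m; the calibration is good to about 2 mm. A picture is of the moment at which its call begins. camera_params takes no time and is no camera call.
- order.sign_off(): hands the job in; it is judged then, once.
The state is a dict: "t": time; "qpos": joint angles; "qd": joint speeds; "tau": joint torques, N m; "ee_pos": TCP position; "tcp_rot": TCP orientation; "ft_force": force on the tool from outside, world axes, zero at the start; "ft_torque": the same for the moment, N m; "opening": finger opening in m; "finger_force": force on a finger pad.
Only numpy, scipy, OpenCV 4.12 (cv2) and the standard library are available. Lean on these libraries where they do the work, as an engineer would, in place of code of your own. Each camera call takes 0.05 s, during which the arm holds its last target. There are 200 camera calls.

TASK

Pull the red isolator plug up out of the grey drive box, against its spring catch, and leave it lying or standing in the blue tray; the carousel must not be turned while the plug is still in. Then turn the carousel by hand until the yellow-capped bottle stands at the front, in line with the orange pointer, and finish while still gripping that bottle (by its cap or body) so that the turntable is held still there: do not let go. Leave the tins, spray can, brush, screwdriver and sanding block where they are.

Things in the scene. Friction and masses are not known exactly. Their poses are not given: they have to be found in the camera images.
- plug_grip (a point): centre of the red plug's grip block: 30 mm (x) by 22 mm (y) by 36 mm high, reaching 18 mm above and below this point; z up. Plugged in, its flange (36 x 32 x 6 mm, just below the grip) rests on the drive box and two spring catches hold the pin: about 15 N straight up; they let go after about 4 mm, nudge it up near 13 mm, and the pin is clear after 26 mm
- plug: the same red isolator plug, loose, 40 to 90 g, no cable, 68 mm high in all; origin at the tip of its square brass pin (14 x 14 x 26 mm), 50 mm below plug_grip, z up along the plug
- drive_box: fixed grey drive box, 110 x 100 x 50 mm high, origin at the centre of its underside; the plug's socket, a 16 mm square hole 30 mm deep, is in the middle of its top. It may stand left or right of the carousel
- tray: fixed blue open tray, 150 x 140 mm outside and 24 mm high, walls and floor 4 to 5 mm thick, origin at the centre of its underside. It stands on the other side of the carousel from the drive box
- carousel: fixed foot of the tint carousel, a grey disc of radius 125 mm, origin at the centre of its underside, on the turning axis (vertical). The front of the carousel is its own -x side, where an orange pointer sticks out to about 183 mm from the axis, 14 mm high, towards the robot
- turntable (a joint): turntable angle, rad, growing counterclockwise seen from above; 0 (or a full turn) when the yellow-capped bottle is exactly at the front. White disc, radius 135 mm, top 46 mm above the table, five bottles evenly spaced on a circle of radius 100 mm, a hub lower than the caps. It turns past a full turn, needs about 2 N at a cap and stays where it is left
- marked_bottle: the marked bottle, fixed on the turntable: yellow band and the only yellow cap (the others are black, same shape, caps 118 mm apart). Body 56 mm in diameter, shoulder up to 84 mm, then a straight round cap 26 mm in diameter, 45 mm high, its top 175 mm above the table. Origin at the centre of its underside, 46 mm above the table
- marked_cap (a point): point on the axis of the yellow cap at mid height, 21.5 mm below the cap's top, 153.5 mm above the table. The cap does not spin on the bottle: it turns with the turntable, so a tight grip should turn about the vertical with it (or be taken anew), else it is twisted out
- front_place (a point): where marked_cap is when the yellow-capped bottle stands exactly at the front: over the line of the orange pointer, 100 mm from the turning axis, 153.5 mm above the table
- tin_green: bystander: loose steel tin with a green band, 72 mm diameter, 85 mm high, origin at the centre of its underside
- tin_orange: bystander: loose steel tin with an orange band, 72 mm diameter, 85 mm high, origin at the centre of its underside
- tin_small: bystander: loose small tin with a paper band, 54 mm diameter, 55 mm high, origin at the centre of its underside
- spray_can: bystander: loose red spray can with a white cap, 60 mm diameter, 175 mm high, origin at the centre of its underside
- brush: bystander: loose paint brush lying on the table
- lid_opener: bystander: loose screwdriver lying on the table, used to open lids
- sanding_block: bystander: loose cork sanding block, 90 x 60 x 28 mm, lying to the robot's right, origin at the centre of its underside
Not all that is in view belongs to the job. Of the things that look like the plug, the smaller one is meant.

How it is judged:
On the way, in this order (a step that is already met when the one before it is completed fails the run):
1. the red plug is out of the drive box and let go in the blue tray (x of plug_grip in the frame of tray between -0.071 and 0.071 m and y of plug_grip in the frame of tray between -0.066 and 0.066 m and z of plug_grip in the frame of tray below 0.065 m and contact force between the fingers and plug below 0.1 N and linear speed of plug below 0.03 m/s), for 0.2 s.
2. the yellow-capped bottle is at the front, held by the fingers, and the turntable is still (horizontal distance between marked_cap and front_place below 0.012 m and velocity of joint turntable between -0.05 and 0.05 rad/s and contact force between the fingers and marked_bottle above 3 N), for 0.3 s.
At the end, for the whole second after the job is handed in: The red plug lies or stands inside the blue tray, let go and at rest; the yellow cap is within 12 mm (horizontally) of the front place; the turntable is still (under 0.05 rad/s); the fingers still grip the yellow-capped bottle (contact force over 3 N) (all of step 1 and all of step 2); the arm keeps its last pose, push and grip.
It fails at once if the carousel is turned (cap moved over 20 mm) while the plug is still in its socket (distance of marked_cap from where it was at the start of the episode above 0.02 m and horizontal distance between plug_grip and drive_box below 0.02 m and z of plug_grip in the frame of drive_box below 0.095 m).
It fails at once if a bystander is moved more than 30 mm (distance of any of tin_green, tin_orange, tin_small, spray_can, brush, lid_opener, sanding_block from where it was at the start of the episode above 0.03 m).
It fails at once if a tin or the spray can is tipped over (angle between any of tin_green, tin_orange, tin_small, spray_can's own z axis and vertical above 0.5 rad).
It also fails if it takes over 70 s, if anything falls off the work surface, if the arm or the gripper's body presses on something with over 40 N, if the wrist force passes 120 N, or if a joint passes its speed limit or range.

## Working session

There is one attempt and no reset: what is moved stays moved. The work goes in short steps, Python scripts to look and compute and a shell command to move; the robot and the scene stay as the last step left them, time stands still between calls to the robot, and variables do not carry over. Pictures are saved under pics/ and viewed, at most 10 in all, crops included, and the job is handed in when it is done.

```bash
mkdir -p pics; ls
python3 - <<'E'
from workcell import sensors, viewer
import cv2
for n in("top","side"):
    cv2.imwrite(f"pics/{n}0.png",cv2.resize(viewer.capture(n)[:,:,::-1],(800,600),interpolation=cv2.INTER_CUBIC))
    p=viewer.camera_params(n);print(p)
s=sensors.sense();print(s)
E
```

```text
pics
{'fx': 414.5997896802179, 'fy': 414.5997896802179, 'cx': 284.38127453483236, 'cy': 201.65786335130127, 'world_from_camera': array([[ 0.02886407, -0.98684883,  0.15904793,  0.41066305],
       [-0.99902129, -0.03381541, -0.02851266,  0.01012206],
       [ 0.03351596, -0.15806928, -0.98685905,  1.25847109],
       [ 0.        ,  0.        ,  0.        ,  1.        ]])}
{'fx': 404.939143246113, 'fy': 404.939143246113, 'cx': 274.63915657967783, 'cy': 212.19742335587185, 'world_from_camera': array([[ 0.72506047, -0.48061695,  0.49324908,  0.01379664],
       [-0.68868087, -0.50854   ,  0.51682272, -0.61461136],
       [ 0.00244313, -0.71441893, -0.69971396,  0.90200584],
       [ 0.        ,  0.        ,  0.        ,  1.        ]])}
{'t': 0.1, 'qpos': array([ 1.39161843e+00,  3.85455375e-01,  6.76485363e-03, -4.44766168e-04,
       -1.19398619e+00, -2.58609512e-01]), 'qd': array([ 1.16139370e-03, -2.10133294e-03,  3.04134863e-03,  3.19933775e-03,
       -8.29274188e-06, -4.69078750e-04]), 'tau': array([-6.76267500e-04, -3.91687131e+01,  1.87937701e+01,  4.23200324e+00,
        1.34558979e-02, -7.49450055e-05]), 'ee_pos': array([0.26471998, 0.56560731, 0.23558309]), 'tcp_rot': array([[ 9.05622351e-01, -4.24084433e-01, -7.42058443e-04],
       [-4.24085075e-01, -9.05620612e-01, -1.77653754e-03],
       [ 8.13784943e-05,  1.92356801e-03, -9.99998147e-01]]), 'ft_force': array([-0.6285775 , -0.72910458, -0.82395059]), 'ft_torque': array([-0.03111809,  0.03450279, -0.02772429]), 'finger_force': 0.0, 'opening': 0.08711168367530628}
```

View pics/top0.png

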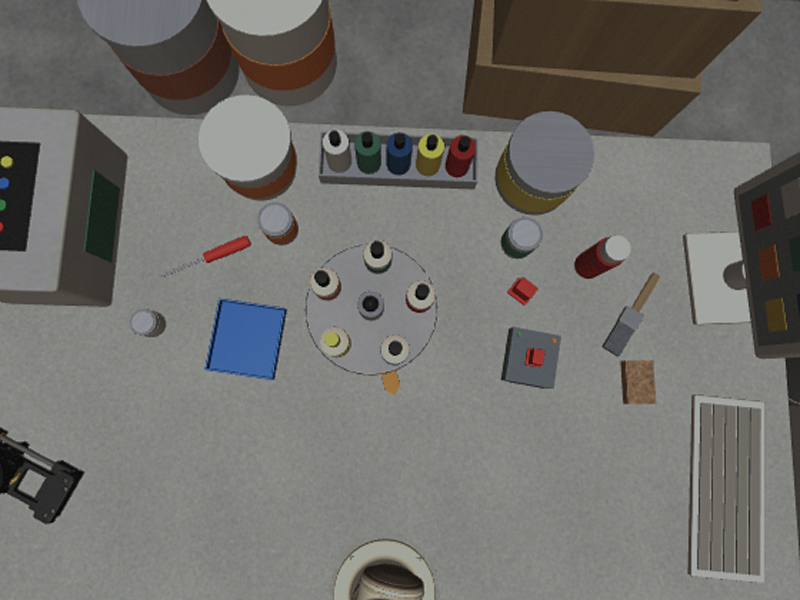

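View pics/side0.png

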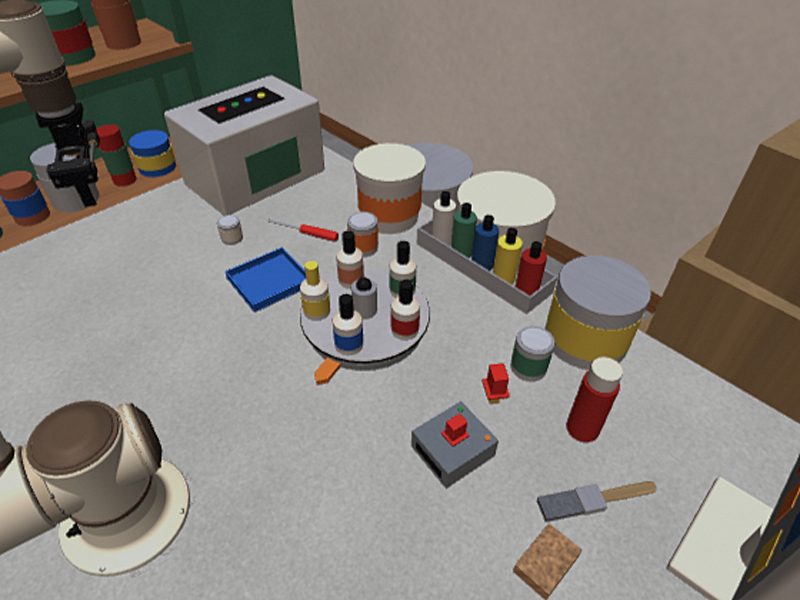

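The top view shows the drive box at about (532,357), its plug at (536,356), the tray at (246,339), the turntable at (371,308), the yellow cap at (334,340) and the pointer at (391,382). A second, loose red plug lies at (522,290). I'll take enlarged crops next.

Run:
```python
import cv2
from workcell import viewer
import numpy as np
t=viewer.capture("top")[:,:,::-1];s=viewer.capture("side")[:,:,::-1]
R=lambda a,k:cv2.resize(a,None,fx=k,fy=k,interpolation=cv2.INTER_CUBIC)
a=R(t[160:285,205:325],4)      # u=205+x/4 v=160+y/4
b=R(t[220:280,345:400],5)      # x offset 490
im=np.zeros((600,800,3),np.uint8);im[:500,:480]=a;im[:300,490:765]=b
c=R(t[200:272,140:205],4);im[305:593,490:750]=c
cv2.imwrite("pics/c1.png",im)
im=np.zeros((600,800,3),np.uint8)
im[:480,:400]=R(s[155:275,205:305],4); im[:360,410:770]=R(s[275:347,284:356],5)
cv2.imwrite("pics/c2.png",im)
```

```text
(no output)
```

View pics/c1.png

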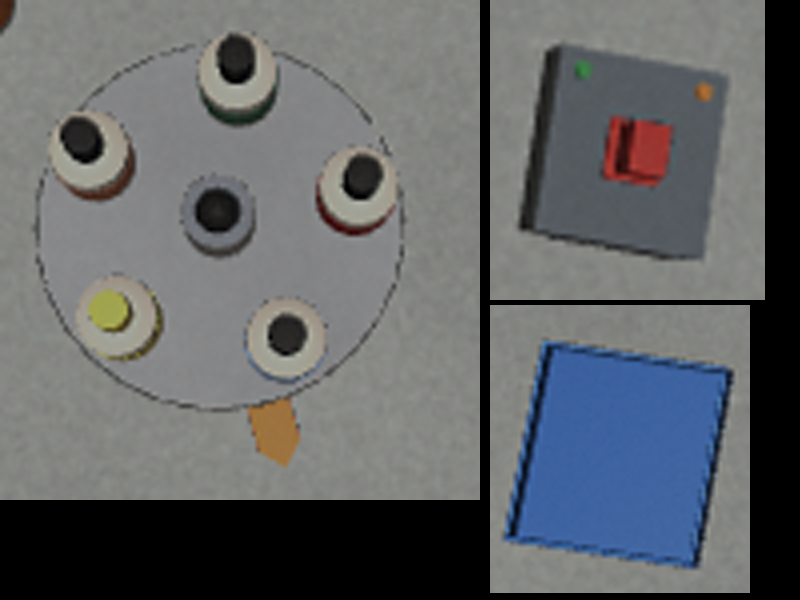

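View pics/c2.png

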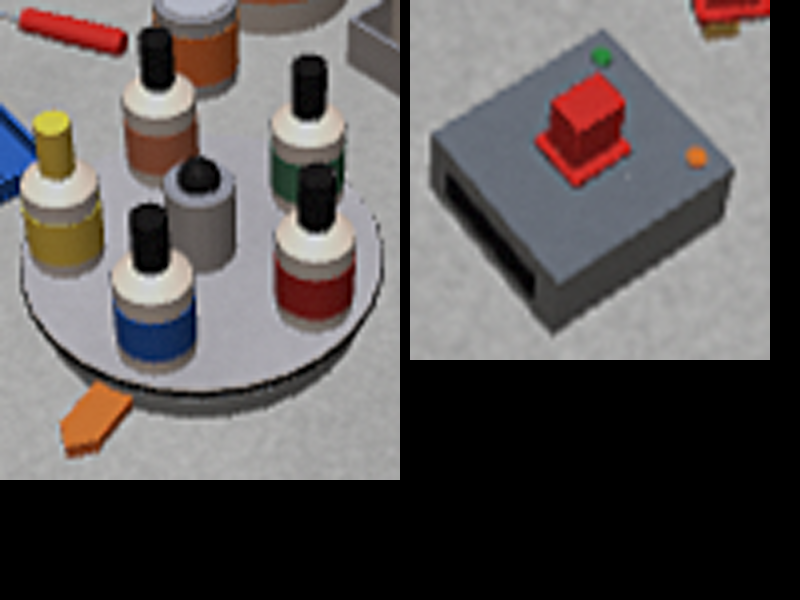

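The crops show these pixels:
- **Carousel:** disc centre (220,226), pointer tip (284,466).
- **Yellow cap:** top at (109,311) in the top crop and (53,122) in the side crop.
- **Box and grip:** top corners are visible in both views, and the grip top is near (650,152).
- **Tray:** corners at (545,341), (733,370), (697,567) and (506,540).

```bash
cat > h.py <<'E'
import numpy as np
from workcell import viewer
def ray(n,uv,z):
    p=viewer.camera_params(n);T=p["world_from_camera"]
    d=T[:3,:3]@[(uv[0]-p["cx"])/p["fx"],(uv[1]-p["cy"])/p["fy"],1]
    return (T[:3,3]+d*(z-T[2,3])/d[2])[:2]
def P(n,x,y,k,ox,oy,X,Y,z): return ray(n,((x-X+.5)/k-.5+ox,(y-Y+.5)/k-.5+oy),z)
A=lambda x,y,z:P("top",x,y,4,205,160,0,0,z)
B=lambda x,y,z:P("top",x,y,5,345,220,490,0,z)
C=lambda x,y,z:P("top",x,y,4,140,200,490,305,z)
SA=lambda x,y,z:P("side",x,y,4,205,155,0,0,z)
SB=lambda x,y,z:P("side",x,y,5,284,275,410,0,z)
E
python3 - <<'E'
from h import *
np.set_printoptions(precision=4,suppress=True)
c=np.mean([A(37,226,.046),A(404,226,.046),A(220,43,.046),A(220,410,.046)],0)
print("disc",c,"cap",A(109,311,.175),SA(53,122,.175),"tip",A(284,466,.014),SA(66,446,.014))
print("hubdist cap",np.linalg.norm(A(109,311,.175)-c), "blk front",A(289,333,.175))
tb=np.array([B(*q,.05) for q in[(567,47),(728,76),(704,258),(533,230)]]);print("boxT",tb,tb.mean(0))
sb=np.array([SB(*q,.05) for q in[(603,29),(735,172),(556,282),(431,137)]]);print("boxS",sb,sb.mean(0))
print("grip",B(650,152,.092),SB(589,100,.092))
tr=np.array([C(*q,.024) for q in[(545,341),(733,370),(697,567),(506,540)]]);print("tray",tr.mean(0))
d=A(284,466,.014)-c;print("pointer ang",np.degrees(np.arctan2(*d[::-1])),np.hypot(*d))
for e in(tb[0]-tb[3],tb[1]-tb[2],tb[0]-tb[1],tb[3]-tb[2],sb[0]-sb[3],sb[1]-sb[2],sb[0]-sb[1],sb[3]-sb[2]):print(np.degrees(np.arctan2(e[1],e[0])),np.hypot(*e))
caps=[(236,59),(82,139),(109,311),(289,333),(362,175)]
print("caps mean",np.mean([A(*q,.175) for q in caps],0),[np.degrees(np.arctan2(*(A(*q,.175)-c)[::-1])) for q in caps])
E
```

```text
disc [0.5615 0.0463] cap [0.4866 0.1127] [0.4861 0.1069] tip [ 0.3876 -0.0064] [ 0.3861 -0.0115]
hubdist cap 0.1001568846748229 blk front [ 0.4759 -0.0048]
boxT [[ 0.5316 -0.2495]
 [ 0.5176 -0.3448]
 [ 0.4115 -0.3295]
 [ 0.4247 -0.2297]] [ 0.4713 -0.2884]
boxS [[ 0.5308 -0.2505]
 [ 0.514  -0.3507]
 [ 0.408  -0.3309]
 [ 0.4211 -0.2356]] [ 0.4685 -0.292 ]
grip [ 0.4696 -0.2876] [ 0.4698 -0.2913]
tray [0.4934 0.3022]
pointer ang -163.1546994697168 0.18170560529012106
-10.508248568217553 0.10882315031007479
-8.245973013620135 0.10720543286849195
81.61090890348446 0.0963475941253673
82.48965329189494 0.10065126323146523
-7.734458089217401 0.11070925512807603
-10.598765305656855 0.10786385943898644
80.45787322735525 0.10159194411343966
82.13175335238242 0.09615160846503527
caps mean [0.5601 0.0461] [np.float64(-5.88199047008381), np.float64(67.11528955660638), np.float64(138.4652188778768), np.float64(-149.20426481190165), np.float64(-78.16452925189351)]
```

```bash
cat >> h.py <<'E'
def to(x,y,z,yaw=None):
    "remaining tool-axes shift (cm) and turn about tool z (deg) to a world target, tool x at yaw"
    from workcell import sensors
    s=sensors.sense();R=s["tcp_rot"];d=R.T@(np.array([x,y,z])-s["ee_pos"])*100
    a=np.degrees(np.arctan2(R[1,0],R[0,0]))
    t=None if yaw is None else (a-yaw+90)%180-90
    print("t",round(s["t"],2),"pos",s["ee_pos"].round(4),"yaw",round(a,1),"shift",d.round(2),"turn",t and round(t,1),"tilt",R[:2,2].round(4),"q",s["qpos"].round(2),"F",s["ft_force"].round(1),"op",round(s["opening"],4),"ff",round(s["finger_force"],1))
E
python3 -m pendant '[[[0,0,-3.2],[0,0,-8]],[[0,0,-3.2],[0,0,-8]],[[2.24,5.42,0],[0,0,0]],[[2.24,5.42,0],[0,0,0]],[[2.24,5.42,0],[0,0,0]],[[2.24,5.42,0],[0,0,0]],[[2.24,5.42,0],[0,0,0]],[[2.24,5.42,0],[0,0,0]],[[2.24,5.42,0],[0,0,0]],[[2.24,5.42,0],[0,0,0]]]' 5
python3 -c "from h import *;to(.4698,-.2895,.25,-9)"
```

```text
t: 1.45
ee_pos: [0.3733, 0.1077, 0.3008]
tcp_rot: [[0.988, -0.157, 0.001], [-0.157, -0.988, 0.001], [0.001, -0.001, -1.0]]
ft_force: [1.5, 0.6, -0.6]
opening: 0.0499
finger_force: 0.0
t 1.45 pos [0.3733 0.1077 0.3008] yaw -9.0 shift [15.77 37.72  5.06] turn -0.0 tilt [0.0008 0.0006] q [ 0.7  -0.08 -0.4   0.   -1.26  0.71] F [ 1.5  0.6 -0.6] op 0.0499 ff 0.0
```

```bash
python3 -m pendant '[[[2.25,5.39,0],[0,0,0]],[[2.25,5.39,0],[0,0,0]],[[2.25,5.39,0],[0,0,0]],[[2.25,5.39,0],[0,0,0]],[[2.25,5.39,1.5],[0,0,0]],[[2.25,5.39,3],[0,0,0]],[[2.25,5.39,3],[0,0,0]],[[0,0,3],[0,0,0]],[[0,0,0],[0,0,0]]]'
python3 -c "
from h import *;to(.4698,-.2895,.092,-9)
import cv2
R=lambda a,k:cv2.resize(a,None,fx=k,fy=k,interpolation=cv2.INTER_CUBIC)
im=np.zeros((560,800,3),np.uint8)
im[:,:396]=R(viewer.capture('top')[200:340,330:429,::-1],4);im[:,400:]=R(viewer.capture('side')[220:360,270:370,::-1],4)
cv2.imwrite('pics/c3.png',im)"
```

```text
t: 2.58
ee_pos: [0.4662, -0.2824, 0.1957]
tcp_rot: [[0.987, -0.16, -0.007], [-0.16, -0.987, 0.002], [-0.007, -0.001, -1.0]]
ft_force: [0.7, 0.7, 0.6]
opening: 0.0499
finger_force: 0.0
t 2.58 pos [ 0.4662 -0.2824  0.1957] yaw -9.2 shift [ 0.54  0.66 10.36] turn -0.2 tilt [-0.0067  0.0023] q [-0.25  0.29 -0.25 -0.   -1.05  1.66] F [0.7 0.7 0.6] op 0.0499 ff 0.0
```

View pics/c3.png

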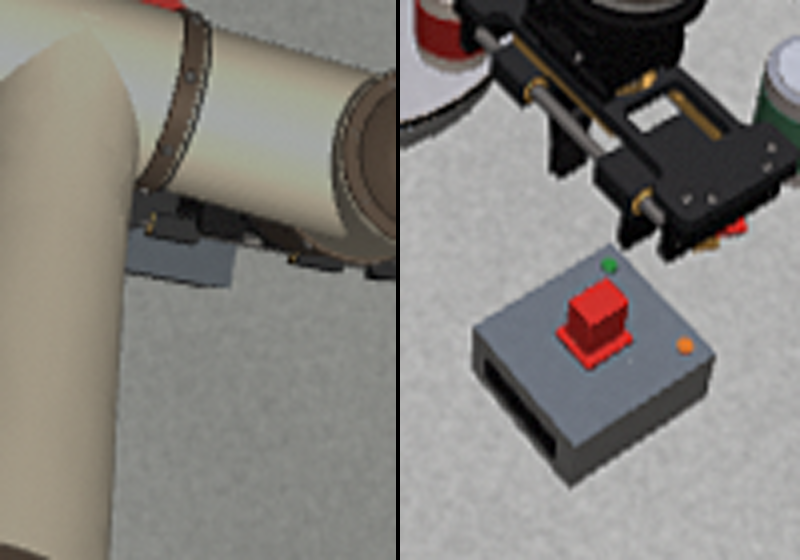

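The side view shows the gripper above and behind the grip block, with nothing in its way.

```bash
python3 -m pendant '[[[0.3,0.3,2],[0,0,0]],[[0.2,0.3,2],[0,0,0]],[[0,0,2],[0,0,0]],[[0,0,0],[0,0,0]],[[0,0,0],[0,0,0]]]'
python3 -c "
from h import *;to(.4698,-.2895,.076,-9)"
```

```text
t: 3.3
ee_pos: [0.4733, -0.289, 0.1405]
tcp_rot: [[0.988, -0.157, 0.003], [-0.157, -0.988, -0.001], [0.004, 0.001, -1.0]]
ft_force: [0.3, -0.2, 0.3]
opening: 0.0501
finger_force: 0.0
t 3.3 pos [ 0.4733 -0.289   0.1405] yaw -9.0 shift [-0.36  0.09  6.45] turn -0.0 tilt [ 0.0034 -0.0015] q [-0.26  0.35 -0.3   0.   -0.91  1.67] F [ 0.3 -0.2  0.3] op 0.0501 ff 0.0
```

```bash
python3 -m pendant '[[[-0.15,0.1,1.5],[0,0,0]],[[-0.1,0,1.5],[0,0,0]],[[0,0,1.5],[0,0,0]],[[0,0,1],[0,0,0]],[[0,0,0.9],[0,0,0]],[[0,0,0],[0,0,0]],[[0,0,0],[0,0,0]]]'
python3 -c "
from h import *;to(.4698,-.2895,.076,-9)
import cv2
R=lambda a,k:cv2.resize(a,None,fx=k,fy=k,interpolation=cv2.INTER_CUBIC)
cv2.imwrite('pics/c4.png',R(viewer.capture('side')[240:360,270:400,::-1],5))"
```

```text
t: 4.18
ee_pos: [0.4698, -0.2898, 0.0747]
tcp_rot: [[0.987, -0.158, 0.001], [-0.158, -0.987, -0.0], [0.001, 0.0, -1.0]]
ft_force: [0.1, 0.3, 0.7]
opening: 0.0501
finger_force: 0.0
t 4.17 pos [ 0.4698 -0.2898  0.0747] yaw -9.1 shift [-0.01 -0.03 -0.13] turn -0.1 tilt [ 0.0007 -0.0004] q [-0.26  0.43 -0.38  0.   -0.76  1.67] F [0.1 0.3 0.7] op 0.0501 ff 0.0
```

View pics/c4.png

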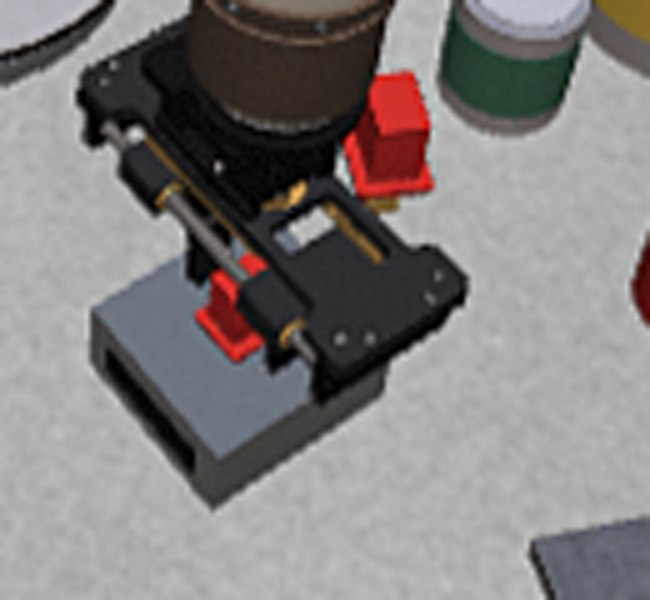

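The fingers straddle the grip block on both sides, with clearance, so I'll close on it.

```bash
python3 -m pendant '[[[0,0,0],[0,0,0]],[[0,0,0],[0,0,0]],[[0,0,0],[0,0,0]],[[0,0,0],[0,0,0]]]' 1
python3 -c "
from h import *;to(.4698,-.2895,.076,-9)"
```

```text
t: 4.72
ee_pos: [0.4696, -0.2893, 0.0746]
tcp_rot: [[0.987, -0.158, 0.0], [-0.158, -0.987, 0.001], [0.0, -0.001, -1.0]]
ft_force: [0.6, 3.0, 1.2]
opening: 0.0216
finger_force: 30.0
t 4.72 pos [ 0.4696 -0.2893  0.0746] yaw -9.1 shift [ 0.03  0.02 -0.14] turn -0.1 tilt [0.0004 0.0006] q [-0.26  0.43 -0.38 -0.   -0.76  1.67] F [0.6 3.  1.2] op 0.0216 ff 30.0
```

```bash
python3 -m pendant '[[[0,0,-0.3],[0,0,0]],[[0,0,-0.3],[0,0,0]],[[0,0,-0.4],[0,0,0]],[[0,0,-0.5],[0,0,0]],[[0,0,-0.5],[0,0,0]],[[0,0,-0.7],[0,0,0]],[[0,0,-1],[0,0,0]],[[0,0,-1],[0,0,0]],[[0,0,0],[0,0,0]]]'
python3 -c "
from h import *;to(.4934,.3022,.2,-9)
import cv2
R=lambda a,k:cv2.resize(a,None,fx=k,fy=k,interpolation=cv2.INTER_CUBIC)
cv2.imwrite('pics/c5.png',R(viewer.capture('side')[220:360,270:400,::-1],4))"
```

```text
t: 5.85
ee_pos: [0.4702, -0.2903, 0.123]
tcp_rot: [[0.987, -0.158, 0.003], [-0.158, -0.987, -0.001], [0.003, 0.001, -1.0]]
ft_force: [-0.2, -0.2, -0.6]
opening: 0.0218
finger_force: 30.0
t 5.85 pos [ 0.4702 -0.2903  0.123 ] yaw -9.1 shift [ -7.04 -58.86  -7.77] turn -0.1 tilt [ 0.003  -0.0014] q [-0.26  0.37 -0.33  0.   -0.87  1.67] F [-0.2 -0.2 -0.6] op 0.0218 ff 30.0
```

View pics/c5.png

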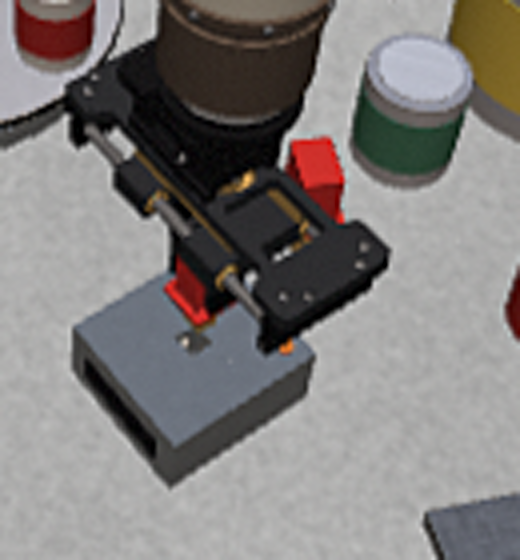

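The plug is out: its pin hangs clear above the empty socket. Next I lift it and carry it over the caps to the tray.

```bash
python3 -m pendant '[[[0,0,-5.6],[0,0,0]],[[0,0,-5.6],[0,0,0]],[[0,0,-5.6],[0,0,0]],[[-0.7,-5.88,0],[0,0,0]],[[-0.7,-5.88,0],[0,0,0]],[[-0.7,-5.88,0],[0,0,0]],[[-0.7,-5.88,0],[0,0,0]],[[-0.7,-5.88,0],[0,0,0]],[[-0.7,-5.88,0],[0,0,0]],[[-0.7,-5.88,0],[0,0,0]]]'
python3 -m pendant '[[[-0.7,-5.88,0],[0,0,0]],[[-0.7,-5.88,0],[0,0,0]],[[-0.7,-5.88,0],[0,0,0]],[[0,0,4],[0,0,0]],[[0,0,4],[0,0,0]],[[0,0,4],[0,0,0]],[[0,0,4],[0,0,0]],[[0,0,0],[0,0,0]],[[0,0,0],[0,0,0]]]'
python3 -c "
from h import *;to(.4934,.3022,.058,-9)"
```

```text
t: 7.15
ee_pos: [0.4856, 0.1263, 0.2893]
tcp_rot: [[0.987, -0.158, -0.0], [-0.158, -0.987, -0.0], [-0.0, 0.0, -1.0]]
ft_force: [1.0, -0.3, -1.4]
opening: 0.0219
finger_force: 30.0
t: 8.28
ee_pos: [0.4941, 0.3026, 0.1308]
tcp_rot: [[0.988, -0.157, 0.002], [-0.157, -0.988, 0.001], [0.002, -0.001, -1.0]]
ft_force: [-0.2, 0.4, 0.2]
opening: 0.0216
finger_force: 30.0
t 8.28 pos [0.4941 0.3026 0.1308] yaw -9.0 shift [-0.08  0.06  7.28] turn -0.0 tilt [0.0021 0.001 ] q [ 0.83  0.4  -0.25  0.   -0.91  0.58] F [-0.2  0.4  0.2] op 0.0216 ff 30.0
```

```bash
python3 -m pendant '[[[0,0,2.5],[0,0,0]],[[0,0,2],[0,0,0]],[[0,0,1.5],[0,0,0]],[[0,0,0.8],[0,0,0]],[[0,0,0.4],[0,0,0]],[[0,0,0],[0,0,0]],[[0,0,0],[0,0,0]]]'
python3 -m pendant '[[[0,0,0],[0,0,0]],[[0,0,0],[0,0,0]],[[0,0,0],[0,0,0]],[[0,0,-1],[0,0,0]],[[0,0,-4],[0,0,0]],[[0,0,-5],[0,0,0]],[[0,0,-5],[0,0,0]],[[0,0,-5],[0,0,0]],[[0,0,-4],[0,0,0]],[[0,0,0],[0,0,0]]]' 5
python3 -c "
from h import *;to(.4866,.110,.3)
import cv2
R=lambda a,k:cv2.resize(a,None,fx=k,fy=k,interpolation=cv2.INTER_CUBIC)
im=np.zeros((600,800,3),np.uint8)
im[:500,:480]=R(viewer.capture('top')[160:285,205:325,::-1],4);im[:480,500:]=R(viewer.capture('side')[155:275,150:225,::-1],4)
cv2.imwrite('pics/c6.png',im)"
```

```text
t: 9.15
ee_pos: [0.4935, 0.3023, 0.058]
tcp_rot: [[0.987, -0.158, 0.001], [-0.158, -0.987, 0.001], [0.001, -0.001, -1.0]]
ft_force: [-0.4, 0.5, -1.9]
opening: 0.0217
finger_force: 30.0
t: 10.4
ee_pos: [0.4944, 0.3029, 0.3026]
tcp_rot: [[0.987, -0.158, 0.007], [-0.158, -0.987, 0.006], [0.006, -0.007, -1.0]]
ft_force: [-1.0, -0.2, -1.0]
opening: 0.0501
finger_force: 0.0
t 10.4 pos [0.4944 0.3029 0.3026] yaw -9.1 shift [ 2.27 19.17  0.13] turn None tilt [0.0074 0.0063] q [ 0.83  0.26 -0.    0.   -1.29  0.58] F [-1.  -0.2 -1. ] op 0.0501 ff 0.0
```

View pics/c6.png

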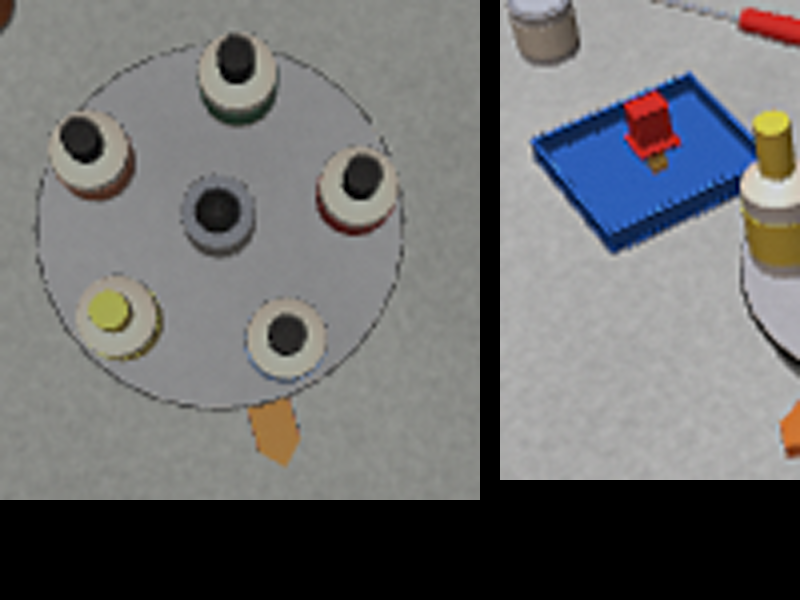

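The plug stands in the tray around (650,125), let go, and the carousel hasn't moved. Now I go over the yellow cap with the jaws tangential.

```bash
python3 -m pendant '[[[0,0,0],[0,0,8.15]],[[0,0,0],[0,0,8.15]],[[0,0,0],[0,0,8.15]],[[0,0,0],[0,0,8.15]],[[3.05,3.74,0],[0,0,0]],[[3.05,3.74,0],[0,0,0]],[[3.05,3.74,0],[0,0,0]],[[3.05,3.74,0],[0,0,0]],[[0,0,2.5],[0,0,0]],[[0,0,2.5],[0,0,0]]]' 5.5
python3 -m pendant '[[[0,0,0],[0,0,0]],[[0,0,0],[0,0,0]],[[0,0,0],[0,0,0]]]'
python3 -c "
from h import *;to(.4864,.110,.152,-41.6)
import cv2
R=lambda a,k:cv2.resize(a,None,fx=k,fy=k,interpolation=cv2.INTER_CUBIC)
cv2.imwrite('pics/c7.png',R(viewer.capture('side')[100:250,150:300,::-1],4))"
```

```text
t: 11.75
ee_pos: [0.484, 0.108, 0.2459]
tcp_rot: [[0.746, -0.666, -0.002], [-0.666, -0.746, -0.001], [-0.001, 0.002, -1.0]]
ft_force: [0.5, -0.3, 0.1]
opening: 0.0552
finger_force: 0.0
t: 12.12
ee_pos: [0.4853, 0.1095, 0.2483]
tcp_rot: [[0.747, -0.665, 0.002], [-0.665, -0.747, 0.001], [0.001, -0.001, -1.0]]
ft_force: [-0.3, 1.0, -0.1]
opening: 0.0553
finger_force: 0.0
t 12.12 pos [0.4853 0.1095 0.2483] yaw -41.7 shift [ 0.05 -0.1   9.63] turn -0.1 tilt [0.0016 0.0006] q [ 0.55  0.16 -0.28  0.   -1.13  0.29] F [-0.3  1.  -0.1] op 0.0553 ff 0.0
```

View pics/c7.png

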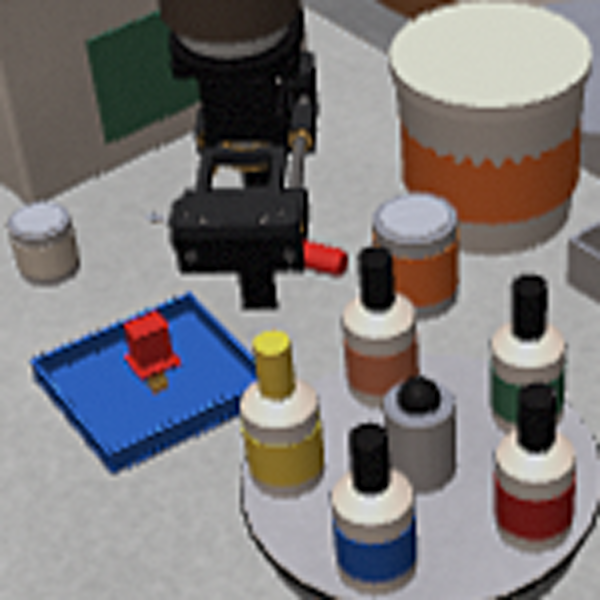

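The gripper sits above the yellow cap, with the fingers at about (258,300) and the cap at (272,345). I'll lower it and close.

```bash
python3 -m pendant '[[[0,-0.1,2.5],[0,0,0]],[[0,0,2],[0,0,0]],[[0,0,2],[0,0,0]],[[0,0,2],[0,0,0]],[[0,0,1],[0,0,0]],[[0,0,0],[0,0,0]],[[0,0,0],[0,0,0]]]'
python3 -m pendant '[[[0,0,0],[0,0,0]],[[0,0,0],[0,0,0]],[[0,0,0],[0,0,0]],[[0,0,0],[0,0,0]]]' 1.5
python3 -c "
from h import *;to(.4864,.110,.152,-41.6)"
```

```text
t: 13.05
ee_pos: [0.4861, 0.1102, 0.1534]
tcp_rot: [[0.747, -0.665, 0.002], [-0.665, -0.747, 0.001], [0.001, -0.002, -1.0]]
ft_force: [0.0, -0.5, 0.6]
opening: 0.0548
finger_force: 0.0
t: 13.55
ee_pos: [0.4859, 0.1105, 0.1527]
tcp_rot: [[0.747, -0.665, 0.001], [-0.665, -0.747, 0.001], [0.0, -0.002, -1.0]]
ft_force: [0.7, 1.8, -0.1]
opening: 0.0254
finger_force: 30.0
t 13.55 pos [0.4859 0.1105 0.1527] yaw -41.7 shift [0.07 0.   0.07] turn -0.1 tilt [0.0013 0.0011] q [ 0.55  0.25 -0.42 -0.   -0.9   0.29] F [ 0.7  1.8 -0.1] op 0.0254 ff 30.0
```

```bash
python3 -m pendant '[[[0.036,0.85,0],[0,0,-4.875]],[[0.036,0.85,0],[0,0,-4.875]],[[0.036,0.85,0],[0,0,-4.875]],[[0.036,0.85,0],[0,0,-4.875]],[[0,0,0],[0,0,0]]]'
python3 -c "
from h import *;to(.4653,.0147,.152,16.9)"
```

```text
t: 14.18
ee_pos: [0.4684, 0.081, 0.1527]
tcp_rot: [[0.926, -0.377, 0.002], [-0.377, -0.926, 0.0], [0.002, -0.001, -1.0]]
ft_force: [3.9, -0.4, -2.2]
opening: 0.0252
finger_force: 30.0
t 14.18 pos [0.4684 0.081  0.1527] yaw -22.2 shift [2.21 6.26 0.07] turn -39.1 tilt [0.0023 0.0002] q [ 0.51  0.22 -0.47  0.   -0.88  0.67] F [ 3.9 -0.4 -2.2] op 0.0252 ff 30.0
```

```bash
python3 -m pendant '[[[0.036,0.85,0],[0,0,-4.875]],[[0.036,0.85,0],[0,0,-4.875]],[[0.036,0.85,0],[0,0,-4.875]],[[0.036,0.85,0],[0,0,-4.875]],[[0.036,0.85,0],[0,0,-4.875]],[[0.036,0.85,0],[0,0,-4.875]],[[0.036,0.85,0],[0,0,-4.875]],[[0.036,0.85,0],[0,0,-4.875]],[[0,0,0],[0,0,0]],[[0,0,0],[0,0,0]]]'
python3 -m pendant '[[[0,0,0],[0,0,0]],[[0,0,0],[0,0,0]],[[0,0,0],[0,0,0]],[[0,0,0],[0,0,0]]]'
python3 -c "
from h import *;to(.4653,.0147,.152,16.9)
import cv2
R=lambda a,k:cv2.resize(a,None,fx=k,fy=k,interpolation=cv2.INTER_CUBIC)
im=np.zeros((600,800,3),np.uint8)
im[:500,:480]=R(viewer.capture('top')[160:285,205:325,::-1],4);im[:600,485:785]=R(viewer.capture('side')[140:290,205:280,::-1],4)
cv2.imwrite('pics/c8.png',im)"
```

```text
t: 15.42
ee_pos: [0.4668, 0.0156, 0.1527]
tcp_rot: [[0.957, 0.289, 0.005], [0.289, -0.957, 0.002], [0.006, -0.0, -1.0]]
ft_force: [6.8, 1.3, -5.0]
opening: 0.0253
finger_force: 30.0
t: 15.92
ee_pos: [0.4668, 0.0156, 0.1527]
tcp_rot: [[0.957, 0.289, 0.005], [0.289, -0.957, 0.002], [0.006, -0.0, -1.0]]
ft_force: [5.8, 1.5, -3.9]
opening: 0.0254
finger_force: 30.0
t 15.93 pos [0.4668 0.0156 0.1527] yaw 16.8 shift [-0.17  0.05  0.07] turn -0.1 tilt [0.0053 0.0019] q [ 0.38  0.2  -0.49  0.   -0.87  1.48] F [ 5.8  1.5 -3.9] op 0.0254 ff 30.0
```

View pics/c8.png

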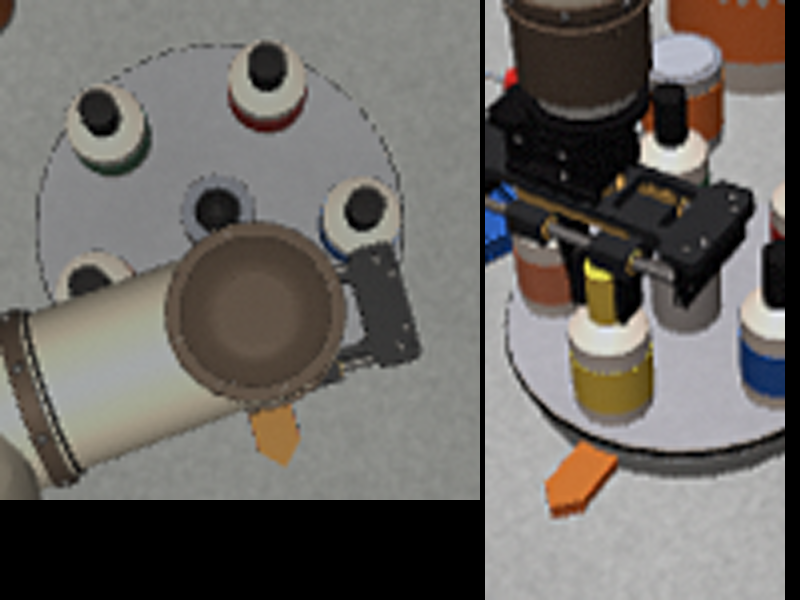

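Run:
```python
from h import *
an=lambda d:np.degrees(np.arctan2(d[1],d[0]))
for c in([.5615,.0463],[.5601,.0461]):
  print([round((an(A(*q,.175)-c)+1080)%72,1) for q in[(267,66),(99,111),(366,209)]],"pointer",[round((an(d)+1080)%72,1) for d in(A(284,466,.014)-c,A(270,402,.014)-c)])
```

```text
[np.float64(53.5), np.float64(54.3), np.float64(52.6)] pointer [np.float64(52.9), np.float64(53.8)]
[np.float64(53.8), np.float64(53.7), np.float64(53.4)] pointer [np.float64(52.9), np.float64(53.9)]
```

The cap lines up with the pointer to within about 0.5°, the bottle is held with 30 N, and the turntable is still. I'm handing in.

```bash
python3 -c "
from workcell import order;print(order.sign_off())"
```

```text
the job is handed in; nothing more can be done
None
```

The red plug is out of the drive box and was standing in the blue tray when last seen; the yellow-capped bottle is at the front, within about 0.5° of the pointer and still gripped at 30 N, and the job is handed in, but no verdict came back.

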